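# Pick the long column from the bin and load it in the spring holder

### The job

Lift the spanner off the columns in the parts bin and lay it flat on the bench without dropping it. Then take the longest of the three steel columns out of the bin and load it in the spring-loaded column holder like a battery: one end in first, tilted, under the hood against the plunger, push the spring back, lower the other end and let it go home under the lip, fully back against the fixed stop. Leave the two shorter columns in the bin, do not disturb the bottle, beaker and tray, and let go of everything at the end.

Things in the scene. Friction and masses are not known exactly. Their poses are not given: they have to be found in the camera images.
- bin: Grey open plastic bin, fixed to the bench, 240 (x) x 226 (y) x 40 mm high, walls and floor 5 mm. Origin: centre of the underside, on the bench; z up. Three steel columns lie side by side on its floor, along its x axis within 0.08 rad, 56 mm apart in y, in any order; the spanner lies across all three.
- column_long_center (a point): The target: the longest column, steel, 150 mm long, about 0.4 kg. A round tube of 22 mm diameter with a hexagonal nut 24 mm long at each end (30 mm across flats, 34.6 across corners), both ends alike. It lies on flats of the nuts. The point is its centre, 15 mm above its underside; its length is along its x axis.
- column_mid_center (a point): A shorter column of the same build and thickness, 128 mm long; it stays in the bin. Centre of the column, length along x.
- column_short_center (a point): The shortest column, same build and thickness, 106 mm long; it stays in the bin. Centre of the column, length along x.
- spanner_center (a point): Loose flat double open-ended steel spanner, 208 mm long, 10 mm thick, about 0.2 kg; shank 20 mm wide over the middle 125 mm, heads up to 32 mm wide. It rests across the round tubes of the three columns, its underside 31 mm above the bench. The point is its centre, mid-thickness; length along its x axis, flat faces along z.
- holder: Grey metal column holder fixed to the bench, base plate 250 x 66 x 10 mm (x = -145 to +105 mm). Origin on the bench; x runs from the plunger (-x) to the fixed stop (+x). A loaded column lies along x, centred on the origin, its nuts on saddle floors 25 mm above the bench (x = -120 to -45 and 45 to 75 mm) between cheeks 42 mm apart; between the saddles it is open down to the base plate.
- holder_seat (a point): Where the centre of the fully loaded column lies: above the holder's origin, 40 mm above the bench. The long column cannot be lowered in level, since hood and lip leave an opening of only 137 mm: one end goes under the hood first, tilted about 20 degrees, and pushes the plunger back.
- holder_lip (a point): Inner lower edge of the lip on the fixed stop, at x = +70 mm in the holder, 63 mm above the bench. The lip is 6 mm thick (top 69 mm) and as wide as the stop, 54 mm. The stop's face is 5 mm farther out, at x = +75 mm; the stop block reaches to x = 90 mm and is 69 mm high.
- holder_hood (a point): Inner lower edge of the hood over the plunger, on the middle line, at x = -67 mm in the holder, 69 mm above the bench. The hood (top 74 mm) covers x = -120 to -67 mm in two strips with a 16 mm slot between; 42 mm between its side walls.
- plunger (a joint): Spring plunger under the hood: steel disc 28 mm in diameter, centre 40 mm above the bench. Value: metres pushed back towards the holder's -x; at 0 its face is at x = -69 mm; travel 26 mm; 3 N plus 0.5 N per mm. With the long column loaded it is in by 6 mm and presses it against the stop with 6 N, perhaps too little to slide the column home by itself.
- solvent_bottle: Bystander: glass bottle 70 mm in diameter, 160 mm high, loose; origin at the centre of its underside.
- beaker: Bystander: glass beaker 70 mm in diameter, 90 mm high, loose; origin at the centre of its underside.
- vial_tray: Bystander: white tray 140 x 100 x 35 mm, loose; origin at the centre of its underside.
Things that resemble listed ones, but are neither listed nor needed, are in the scene too. What is shaped like the part that bears column_mid_center but purple or yellow is not meant.

How it is judged:
By the outcome, as a careful person would: the job done as asked, in the order asked, and still so for the second after the job is handed in, with the robot touching nothing.
It also fails if it takes over 59 s, if anything falls off the work surface, if the arm or the gripper's body presses on something with over 40 N, if the wrist force passes 120 N, or if a joint passes its speed limit or range.

### The arm

A 6-joint arm with a two-finger parallel gripper is mounted at the origin on the work surface. World frame = base frame: x ahead of the robot, y to its left, z up, the work surface at z = 0. Lengths are in m, angles in rad, forces in N, time in s.
With the tool pointing down it reaches from about 0.15 to 0.775 m from the base axis. Payload 6.1 kg.
Tool frame: the origin (TCP) lies midway between the tips of the shut fingers; the grasp point (between the pads) lies behind it (bot.grasp_offset is the z of the grasp point in the tool frame, in m); z points along the fingers, y is the line along which they close (so a half turn about z gives the same grasp; the last joint's range is limited). The gripper opens to 85 mm and grips with 20 to 120 N. Pads are 22 mm wide; open, the fingers measure 114 mm over their backs; the gripper's body (76 mm by 85 mm) begins 54 mm behind the grasp point. The pads swing forward as they close: fully open they stand 13 mm farther back than shut.
Start: joints at [-1.189, 0.126, -0.04, 1.405, 0, 1.571], TCP at [0.196, -0.487, 0.231] pointing down, gripper open.
Joint ranges: [-2.72, 2.72], [-0.95, 1.95], [-1.27, 1.35], [-1.78, 2.02], [-1.46, 1.47], [-3.14, 3.14]. Speed limits (rad/s): [2.39, 2.39, 3.01, 3.14, 3.14, 3.14].

### API

Orientations are given as a rotation vector (axis times angle).
In Python, from rig import bot gives the robot as it stands.
- The arm moves only by the tool carry_out, never from a script. Its argument "motion" is a list of rows, each an object of numbers: "grip": the opening, from 0 (shut) to 1 (fully open); "dx", "dy", "dz": the shift along the tool's x, y, z in mm; "ax", "ay", "az": the turn, a rotation vector about the tool's x, y, z in degrees. A call has 1 to 12 rows; each row is the pose to reach, as a shift and turn from the pose commanded when the call began, along the tool's axes at that moment; what a row does not reach only later rows make up. A row lasts 1/8 s, in which the tool goes at most 62.5 mm and 10.7 degrees, less where a joint would pass 70% of its speed; a pose out of reach is approached as far as the arm can. A call with a gripper value outside its range is refused whole. The fingers move at their own pace and stop on an object; "force" is the grip in N (left out, the last holds). Time passes only in rows, so rows that repeat a pose let the fingers close. It gives the time, the measured TCP pose, the force, the opening and the grip force at its end, in the units of the state.
- bot.get_obs(): the state, without advancing time (a new reading comes with each control period).
- bot.camera(name): name is "side" or "top" or "wrist"; returns the picture (400x640x3 uint8, red, green, blue); there is no depth.
- bot.get_calibration(name): a dict with "mtx" (3x3 intrinsics, pixels), "T" (4x4, takes a point from camera to world coordinates). Camera axes: x right, y down, z forward; pixel columns grow to the right and rows downward; lengths in m; the calibration is good to about 2 mm. A picture is of the moment at which its call begins: read the wrist's pose just before it. get_calibration takes no time and is no camera call; for the wrist camera it gives the pose at the moment of the call.
- bot.finish_job(): hands the job in; it is judged then, once.
The state is a dict: "time": time; "joints": joint angles; "qd": joint speeds; "joint_torque": joint torques, N m; "tcp_pos": TCP position; "tool_rot": TCP orientation; "ft_force": force on the tool from outside, world axes, zero at the start; "moment": the same for the moment, N m; "finger_gap": finger opening in m; "finger_force": force on a finger pad.
Only numpy, scipy, OpenCV 4.12 (cv2) and the standard library are available. Lean on these libraries where they do the work, as an engineer would, in place of code of your own. Each camera call takes 0.05 s, during which the arm holds its last target. There are 200 camera calls.

## Working session

There is one attempt and no reset: what is moved stays moved. The work goes in short steps, Python scripts to look and compute and a tool call to move; the robot and the scene stay as the last step left them, time stands still between calls to the robot, and variables do not carry over. Pictures are saved under pics/ and viewed, at most 10 in all, crops included, and the job is handed in when it is done.

Besides the shell and the picture viewer there is one more tool, called after ">>>" as a command line: name --argument value ..., lists and objects as JSON in quotes. carry_out: Moves the arm, as the interface text tells. Its arguments: {"type":"object","properties":{"motion":{"type":"array"},"force":{"type":"number"}},"required":["motion"]}

```bash
mkdir -p pics; ls; python3 - <<'E'
from rig import bot
import cv2, numpy as np
np.set_printoptions(precision=4,suppress=True)
for n in("top","side"):
    im=bot.camera(n); cv2.imwrite(f"pics/{n}0.png",im[:,:,::-1]); c=bot.get_calibration(n); print(n,c["mtx"],c["T"])
print(bot.get_obs(), bot.grasp_offset)
E
```

```text
pics
top [[398.8216   0.     319.9469]
 [  0.     398.8216 205.3193]
 [  0.       0.       1.    ]] [[ 0.011  -0.9758  0.2182  0.3052]
 [-0.9999 -0.0113  0.0002  0.0093]
 [ 0.0023 -0.2182 -0.9759  1.1575]
 [ 0.      0.      0.      1.    ]]
side [[360.9886   0.     322.9614]
 [  0.     360.9886 199.9038]
 [  0.       0.       1.    ]] [[-0.9937 -0.0931  0.0631  0.4683]
 [-0.1119  0.7595 -0.6409  0.6521]
 [ 0.0118 -0.6438 -0.7651  0.8519]
 [ 0.      0.      0.      1.    ]]
{'time': 0.1, 'joints': array([-1.189 ,  0.1263, -0.0405,  1.4054,  0.    ,  1.5708]), 'qd': array([-0.0003, -0.002 ,  0.0019, -0.0008,  0.002 ,  0.0005]), 'joint_torque': array([  0.0014, -43.6905,  35.3606,   0.0137,   0.0001,  -0.    ]), 'tcp_pos': array([ 0.1955, -0.4869,  0.2306]), 'tool_rot': array([-3.0832, -0.5958,  0.0004]), 'ft_force': array([-0.0625,  0.1799, -1.1204]), 'moment': array([0.039 , 0.0194, 0.0171]), 'finger_force': 0.0, 'finger_gap': 0.08552764564606517} -0.0187
```

View pics/top0.png

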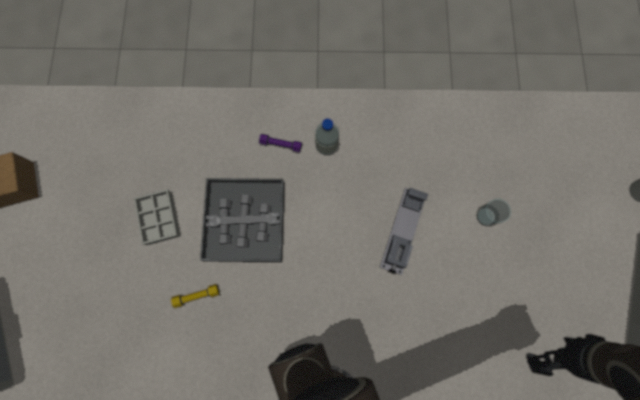

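View pics/side0.png

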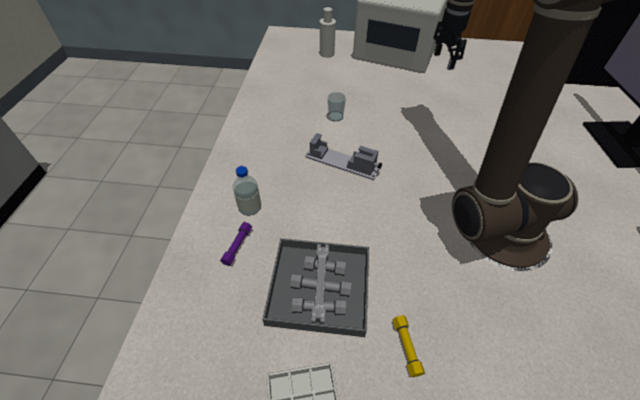

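The top view shows the bin at (244,220). Inside it are three grey columns at about (224,221), (242,220) and (264,222), with the spanner across them. The holder has its stop at (414,195) and its plunger at (395,262). The bottle is at (327,137), the beaker at (490,213) and the tray at (157,217).
Things that could pass for the long column: grey (224,221), (242,220) and (264,222), purple (280,143), yellow (195,296). I choose the middle grey one, (242,220), because it looks longest, and will check it in a crop.

```bash
cat > h.py <<'E'
import cv2, numpy as np
from rig import bot
from scipy.spatial.transform import Rotation as R
np.set_printoptions(precision=4,suppress=True)
def ray(cal,p,z):
    d=cal["T"][:3,:3]@np.linalg.solve(cal["mtx"],[p[0],p[1],1.]); o=cal["T"][:3,3]
    return o+d*(z-o[2])/d[2]
def proj(cal,P):
    T=np.linalg.inv(cal["T"]); q=T[:3,:3]@np.asarray(P)+T[:3,3]; q=cal["mtx"]@q; return q[:2]/q[2]
E
python3 - <<'E'
from h import *
im=cv2.imread("pics/top0.png"); c=bot.get_calibration("top")
a=cv2.resize(im[170:270,195:295],(400,400),interpolation=cv2.INTER_CUBIC)
b=cv2.resize(im[180:280,365:440],(300,400),interpolation=cv2.INTER_CUBIC)
cv2.imwrite("pics/crop0.png",cv2.convertScaleAbs(np.hstack([a,b]),alpha=1.4))
for n,p,z in [("bl",(208,180),.04),("br",(284,180),.04),("tl",(203,261),.04),("tr",(284,261),.04),("colA t",(224,198),.03),("A b",(224,245),.03),("B t",(245,196),.03),("B b",(242,246),.03),("C t",(265,204),.03),("Cb",(262,241),.03),("spL",(206,221),.041),("spR",(280,219),.041),("hold stop",(415,191),.069),("plung",(391,270),.01)]: print(n,ray(c,p,z))
E
```

```text
bl [0.6268 0.3362 0.04  ]
br [0.6294 0.115  0.04  ]
tl [0.3926 0.3331 0.04  ]
tr [0.3951 0.1078 0.04  ]
colA t [0.5759 0.2887 0.03  ]
A b [0.439 0.28  0.03 ]
B t [0.5826 0.228  0.03  ]
B b [0.4368 0.2289 0.03  ]
C t [0.5594 0.1688 0.03  ]
Cb [0.4516 0.1729 0.03  ]
spL [0.5055 0.3328 0.041 ]
spR [0.5137 0.1228 0.041 ]
hold stop [ 0.5931 -0.2582  0.069 ]
plung [ 0.3755 -0.1948  0.01  ]
```

View pics/crop0.png

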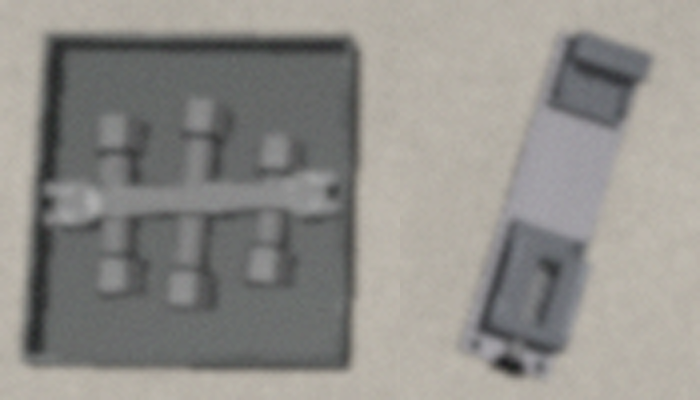

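The crop shows the middle grey column spans rows 97–303, against 112–292 on the left and 133–285 on the right. It is therefore the longest at about 150 mm, and the left one is about 128 mm and the right about 106 mm. The holder's stop and lip are at the upper right and its slotted hood is at the bottom.

```bash
cat >> h.py <<'E'
def Rt(yaw,tilt=0):
    """tool down, tool x at world yaw (deg); tilt about tool y (deg)"""
    c,s=np.cos(np.radians(yaw)),np.sin(np.radians(yaw))
    M=np.array([[c,s,0],[s,-c,0],[0,0,-1.]])
    return R.from_matrix(M)*R.from_rotvec([0,tilt,0],degrees=True)
def goal(P,Rg):
    o=bot.get_obs(); R0=R.from_rotvec(o["tool_rot"]); d=R0.inv().apply(np.array(P)-o["tcp_pos"])*1000
    print("d",d.round(1),"a",(R0.inv()*Rg).as_rotvec(degrees=True).round(2))
E
python3 - <<'E'
from h import *
goal((.50,.22,.30),Rt(92.2)); goal((.50,.22,.30),Rt(0))
c=bot.get_calibration("wrist");o=bot.get_obs();Tt=np.eye(4);Tt[:3,:3]=R.from_rotvec(o["tool_rot"]).as_matrix();Tt[:3,3]=o["tcp_pos"]
print(c["mtx"],np.linalg.inv(Tt)@c["T"])
E
```

```text
d [ 546.  -542.6  -68.6] a [ -0.07  -0.05 -70.33]
d [ 546.  -542.6  -68.6] a [-0.08  0.02 21.87]
[[299.9253   0.     318.2429]
 [  0.     299.9253 195.4905]
 [  0.       0.       1.    ]] [[-0.0007 -0.9559 -0.2936  0.0761]
 [ 1.     -0.0006 -0.0003  0.0003]
 [ 0.0002 -0.2936  0.9559 -0.1418]
 [ 0.      0.      0.      1.    ]]
```

>>> carry_out --motion '[{"dx": 546,"dy": -543,"dz": -69,"az": -70,"grip": 1},{"dx": 546,"dy": -543,"dz": -69,"az": -70},{"dx": 546,"dy": -543,"dz": -69,"az": -70},{"dx": 546,"dy": -543,"dz": -69,"az": -70},{"dx": 546,"dy": -543,"dz": -69,"az": -70},{"dx": 546,"dy": -543,"dz": -69,"az": -70},{"dx": 546,"dy": -543,"dz": -69,"az": -70},{"dx": 546,"dy": -543,"dz": -69,"az": -70},{"dx": 546,"dy": -543,"dz": -69,"az": -70},{"dx": 546,"dy": -543,"dz": -69,"az": -70},{"dx": 546,"dy": -543,"dz": -69,"az": -70},{"dx": 546,"dy": -543,"dz": -69,"az": -70}]'

```text
invalid input at $.motion[0]: expected keys grip, dx, dy, dz, ax, ay, az
```

>>> carry_out --motion '[{"dz": 0,"grip": 0.45}]'

```text
invalid input at $.motion[0]: expected keys grip, dx, dy, dz, ax, ay, az
```

```bash
python3 - <<'E'
from h import *
o=bot.get_obs();print(o["time"],o["joints"],o["tcp_pos"],o["tool_rot"],o["finger_gap"])
goal((.50,.22,.30),Rt(92.2))
E
```

```text
0.1 [-1.189   0.1263 -0.0405  1.4054  0.      1.5708] [ 0.1955 -0.4869  0.2306] [-3.0832 -0.5958  0.0004] 0.08552764564606517
d [ 546.  -542.6  -68.6] a [ -0.07  -0.05 -70.33]
```

All keys are needed in every row.

>>> carry_out --motion '[{"grip": 1,"dx": 546,"dy": -543,"dz": -69,"ax": 0,"ay": 0,"az": -70},{"grip": 1,"dx": 546,"dy": -543,"dz": -69,"ax": 0,"ay": 0,"az": -70},{"grip": 1,"dx": 546,"dy": -543,"dz": -69,"ax": 0,"ay": 0,"az": -70},{"grip": 1,"dx": 546,"dy": -543,"dz": -69,"ax": 0,"ay": 0,"az": -70},{"grip": 1,"dx": 546,"dy": -543,"dz": -69,"ax": 0,"ay": 0,"az": -70},{"grip": 1,"dx": 546,"dy": -543,"dz": -69,"ax": 0,"ay": 0,"az": -70},{"grip": 1,"dx": 546,"dy": -543,"dz": -69,"ax": 0,"ay": 0,"az": -70},{"grip": 1,"dx": 546,"dy": -543,"dz": -69,"ax": 0,"ay": 0,"az": -70},{"grip": 0.45,"dx": 546,"dy": -543,"dz": -69,"ax": 0,"ay": 0,"az": -70},{"grip": 0.45,"dx": 546,"dy": -543,"dz": -69,"ax": 0,"ay": 0,"az": -70},{"grip": 0.45,"dx": 546,"dy": -543,"dz": -69,"ax": 0,"ay": 0,"az": -70},{"grip": 0.45,"dx": 546,"dy": -543,"dz": -69,"ax": 0,"ay": 0,"az": -70}]'

```text
time: 1.6
tcp_pos: [0.4912, 0.2011, 0.2981]
tool_rot: [2.184, 2.258, -0.001]
ft_force: [0.6, -0.2, 0.7]
finger_gap: 0.0382
finger_force: 0.0
```

```bash
python3 - <<'E'
from h import *
import pickle
o=bot.get_obs();c=bot.get_calibration("wrist");im=bot.camera("wrist");cv2.imwrite("pics/w1.png",im[:,:,::-1]);pickle.dump(c,open("w1.pkl","wb"))
print(o["joints"],o["tcp_pos"],o["finger_gap"],c["T"])
E
```

```text
[ 0.3888  0.148   0.1325  1.5556 -0.0003  1.9263] [0.4912 0.2011 0.2981] 0.03817066232655621 [[ 0.9995  0.0312  0.0094  0.4899]
 [ 0.0326 -0.9554 -0.2936  0.2762]
 [-0.0002  0.2938 -0.9559  0.4399]
 [ 0.      0.      0.      1.    ]]
```

View pics/w1.png

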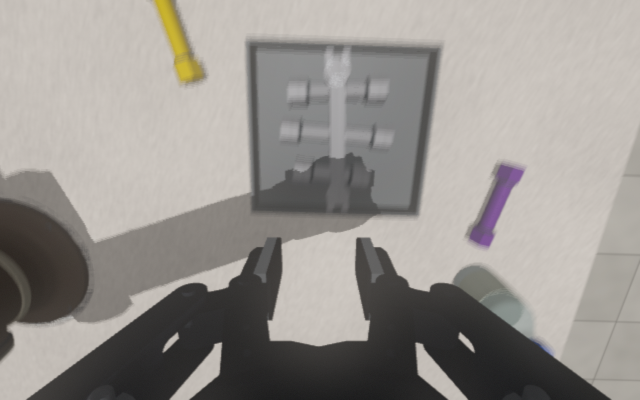

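The wrist view shows the bin with the spanner shank down column 337. The mid column is at row 92, the long one at row 133 (columns 281–394), and the short one lies in shadow.

```bash
python3 - <<'E'
from h import *
import pickle
c=pickle.load(open("w1.pkl","rb"))
for n,p,z in [("sp far",(337,47),.041),("shank r85",(336.5,85),.041),("r112",(337,112),.041),("r150",(338,150),.041),("A l",(288,92),.03),("A r",(388,90),.03),("B l",(281,131),.03),("B r",(394,139),.03),("bin",(248,40),.04),("bin",(441,44),.04),("bin",(253,214),.04),("bin",(418,215),.04)]: print(n,ray(c,p,z))
im=cv2.imread("pics/w1.png").astype(int)
for r in (80,112): print(r,im[r,320:356].sum(1)//3)
goal((.5075,.258,.10),Rt(92)); goal((.5075,.258,.021),Rt(92))
E
```

```text
sp far [0.5104 0.3419 0.041 ]
shank r85 [0.5119 0.2988 0.041 ]
r112 [0.5142 0.2663 0.041 ]
r150 [0.518  0.2177 0.041 ]
A l [0.4503 0.2889 0.03  ]
A r [0.5793 0.2955 0.03  ]
B l [0.4411 0.2391 0.03  ]
B r [0.5937 0.2334 0.03  ]
bin [0.403  0.3462 0.04  ]
bin [0.6358 0.3494 0.04  ]
bin [0.402  0.1228 0.04  ]
bin [0.6367 0.1289 0.04  ]
80 [138 139 139 139 140 144 149 151 156 165 174 182 184 186 186 182 184 185
 184 187 186 181 176 171 168 164 153 137 138 137 138 138 138 138 137 135]
112 [136 136 136 136 136 136 136 134 135 141 149 157 165 165 165 165 165 166
 166 168 167 166 165 162 157 149 139 135 134 134 134 134 134 135 134 134]
d [ 49.9  15.9 196.7] a [-0.04 -0.18  0.12]
d [ 49.6  16.  275.7] a [-0.04 -0.18  0.12]
```

```bash
python3 - <<'E'
from h import *
c=bot.get_calibration("side")
for p in [(280,240),(369,243),(366,333),(265,326)]: print(ray(c,p,.04))
P=[ray(c,p,.04) for p in [(280,240),(369,243),(366,333),(265,326)]];print(np.mean(P,0))
o=bot.get_obs();print(o["tcp_pos"],o["qd"])
c=bot.get_calibration("wrist");im=bot.camera("wrist");cv2.imwrite("pics/w2.png",im[:,:,::-1]);print(c["T"][:3,3])
a=cv2.imread("pics/w1.png").astype(float);print(abs(a-im[:,:,::-1]).mean())
# bin mask centre in each
g=im.mean(2);m=((g<150)&(np.arange(400)[:,None]<225)).astype(np.uint8)
k,l,s,ce=cv2.connectedComponentsWithStats(m[:, 240:450]);print(s,ce)
E
```

```text
[0.634  0.1258 0.04  ]
[0.3961 0.1068 0.04  ]
[0.3955 0.3486 0.04  ]
[0.6239 0.3593 0.04  ]
[0.5124 0.2351 0.04  ]
[0.4936 0.207  0.2965] [-0.0705 -0.0545 -0.1251  0.0076 -0.0304 -0.1304]
[0.4922 0.2815 0.4386]
6.31975390625
[[    0     0   210   400 55669]
 [    0    48   198   177 28331]] [[109.5467 230.3615]
 [ 94.5835 138.8587]]
```

```bash
python3 - <<'E'
from h import *
goal((.512,.255,.16),Rt(92))
E
```

```text
d [ 50.4  21.8 136.2] a [-0.11 -0.03  0.17]
```

>>> carry_out --motion '[{"grip": 0.42,"dx": 40,"dy": 17,"dz": 60,"ax": 0,"ay": 0,"az": 0},{"grip": 0.42,"dx": 40,"dy": 17,"dz": 110,"ax": 0,"ay": 0,"az": 0},{"grip": 0.42,"dx": 40,"dy": 17,"dz": 138,"ax": 0,"ay": 0,"az": 0},{"grip": 0.42,"dx": 40,"dy": 17,"dz": 138,"ax": 0,"ay": 0,"az": 0},{"grip": 0.42,"dx": 40,"dy": 17,"dz": 138,"ax": 0,"ay": 0,"az": 0},{"grip": 0.42,"dx": 40,"dy": 17,"dz": 138,"ax": 0,"ay": 0,"az": 0}]'

```text
time: 2.45
tcp_pos: [0.5075, 0.2397, 0.1623]
tool_rot: [2.184, 2.256, 0.005]
ft_force: [0.4, 0.8, 0.4]
finger_gap: 0.036
finger_force: 0.0
```

```bash
cat >> h.py <<'E'
def look(n,name="wrist"):
    import pickle
    o=bot.get_obs();c=bot.get_calibration(name);im=bot.camera(name);cv2.imwrite(f"pics/{n}.png",im[:,:,::-1]);pickle.dump(c,open(n+".pkl","wb"))
    print(o["time"],o["tcp_pos"],"qd",abs(o["qd"]).max().round(3),"gap",o["finger_gap"].round(4)); return c,im
def load(n):
    import pickle
    return pickle.load(open(n+".pkl","rb"))
E
python3 -c "
from h import *
look('w3')"
```

```text
Traceback (most recent call last):
  File "h.py", line 21, in look
    print(o["time"],o["tcp_pos"],"qd",abs(o["qd"]).max().round(3),"gap",o["finger_gap"].round(4)); return c,im
                                                                        ^^^^^^^^^^^^^^^^^^^^^
AttributeError: 'float' object has no attribute 'round'
```

View pics/w3.png

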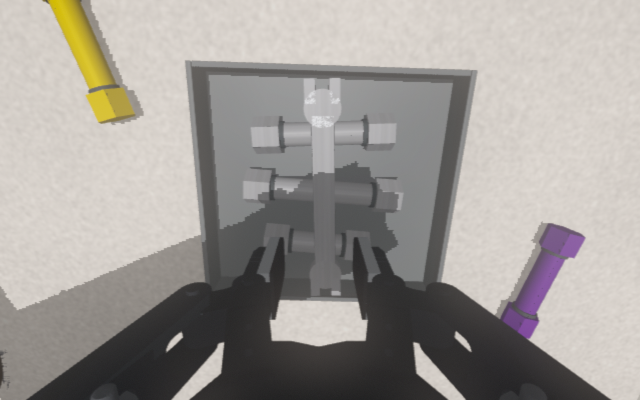

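Closer view: the spanner runs down columns 322–326 (rows 78–296). The mid column's tube is at row 133, and the long column's at row 190 (columns 243–403).

```bash
sed -i 's/o\["finger_gap"\].round(4)/round(o["finger_gap"],4)/' h.py; python3 - <<'E'
from h import *
c=load("w3")
for n,p,z in [("sp far",(322,79),.041),("r160",(322.5,160),.041),("near",(326,296),.041),("A l",(251,135),.02),("A r",(396,134),.02),("A tube",(322,134),.031),("B l",(243,186),.02),("B r",(403,195),.02),("Btube l",(275,186),.031),("Btube r",(370,190),.031),("bin",(187,61),.04),("bin",(476,71),.04),("bin",(205,300),.04)]: print(n,ray(c,p,z))
o=bot.get_obs();print(o["tcp_pos"],o["qd"],R.from_rotvec(o["tool_rot"]).as_matrix()[:,0])
E
```

```text
sp far [0.5091 0.3341 0.041 ]
r160 [0.512  0.2671 0.041 ]
near [0.5206 0.127  0.041 ]
A l [0.4449 0.2848 0.02  ]
A r [0.5801 0.29   0.02  ]
A tube [0.5109 0.2888 0.031 ]
B l [0.4354 0.2352 0.02  ]
B r [0.5935 0.2308 0.02  ]
Btube l [0.4683 0.2392 0.031 ]
Btube r [0.5582 0.2381 0.031 ]
bin [0.3995 0.3443 0.04  ]
bin [0.635  0.3443 0.04  ]
bin [0.3963 0.1178 0.04  ]
[0.5074 0.2397 0.1621] [ 0.0019  0.0043 -0.0095 -0.0042 -0.0008  0.0011] [-0.0324  0.9995  0.0012]
```

```bash
python3 - <<'E'
from h import *
goal((.513,.259,.06),Rt(93));goal((.513,.259,.022),Rt(93))
E
```

```text
d [ 19.    5.9 102.1] a [ 0.16 -0.07 -1.14]
d [ 18.9   5.8 140.1] a [ 0.16 -0.07 -1.14]
```

>>> carry_out --force 70 --motion '[{"grip": 0.42,"dx": 19,"dy": 6,"dz": 40,"ax": 0,"ay": 0,"az": -1},{"grip": 0.42,"dx": 19,"dy": 6,"dz": 80,"ax": 0,"ay": 0,"az": -1},{"grip": 0.42,"dx": 19,"dy": 6,"dz": 100,"ax": 0,"ay": 0,"az": -1},{"grip": 0.42,"dx": 19,"dy": 6,"dz": 115,"ax": 0,"ay": 0,"az": -1},{"grip": 0.42,"dx": 19,"dy": 6,"dz": 130,"ax": 0,"ay": 0,"az": -1},{"grip": 0.42,"dx": 19,"dy": 6,"dz": 140,"ax": 0,"ay": 0,"az": -1},{"grip": 0.42,"dx": 19,"dy": 6,"dz": 140,"ax": 0,"ay": 0,"az": -1},{"grip": 0.42,"dx": 19,"dy": 6,"dz": 140,"ax": 0,"ay": 0,"az": -1}]'

```text
time: 3.5
tcp_pos: [0.5123, 0.2589, 0.0208]
tool_rot: [2.165, 2.276, 0.001]
ft_force: [0.5, -0.6, 0.4]
finger_gap: 0.0362
finger_force: 0.0
```

>>> carry_out --force 70 --motion '[{"grip": 0.1,"dx": 0,"dy": 0,"dz": 0,"ax": 0,"ay": 0,"az": 0},{"grip": 0.1,"dx": 0,"dy": 0,"dz": 0,"ax": 0,"ay": 0,"az": 0},{"grip": 0.1,"dx": 0,"dy": 0,"dz": 0,"ax": 0,"ay": 0,"az": 0},{"grip": 0.1,"dx": 0,"dy": 0,"dz": 0,"ax": 0,"ay": 0,"az": 0}]'

```text
time: 4.0
tcp_pos: [0.5126, 0.259, 0.0211]
tool_rot: [2.165, 2.276, 0.002]
ft_force: [-0.4, 0.0, 5.7]
finger_gap: 0.0188
finger_force: 68.8
```

The spanner is gripped, but the tips reach 10 mm below its underside, so it couldn't be laid down flat. I'll regrip it 10 mm higher.

>>> carry_out --force 80 --motion '[{"grip": 0.38,"dx": 0,"dy": 0,"dz": 0,"ax": 0,"ay": 0,"az": 0},{"grip": 0.38,"dx": 0,"dy": 0,"dz": 0,"ax": 0,"ay": 0,"az": 0},{"grip": 0.38,"dx": 0,"dy": 0,"dz": -9,"ax": 0,"ay": 0,"az": 0},{"grip": 0.38,"dx": 0,"dy": 0,"dz": -9,"ax": 0,"ay": 0,"az": 0},{"grip": 0.38,"dx": 0,"dy": 0,"dz": -9,"ax": 0,"ay": 0,"az": 0},{"grip": 0.1,"dx": 0,"dy": 0,"dz": -9,"ax": 0,"ay": 0,"az": 0},{"grip": 0.1,"dx": 0,"dy": 0,"dz": -9,"ax": 0,"ay": 0,"az": 0},{"grip": 0.1,"dx": 0,"dy": 0,"dz": -9,"ax": 0,"ay": 0,"az": 0},{"grip": 0.1,"dx": 0,"dy": 0,"dz": -9,"ax": 0,"ay": 0,"az": 0},{"grip": 0.1,"dx": 0,"dy": 0,"dz": -9,"ax": 0,"ay": 0,"az": 0}]'

```text
time: 5.25
tcp_pos: [0.5119, 0.2587, 0.0295]
tool_rot: [2.165, 2.276, 0.0]
ft_force: [-2.5, 0.0, 4.7]
finger_gap: 0.018
finger_force: 78.8
```

>>> carry_out --force 80 --motion '[{"grip": 0.1,"dx": 0,"dy": 0,"dz": -3,"ax": 0,"ay": 0,"az": 0},{"grip": 0.1,"dx": 0,"dy": 0,"dz": -8,"ax": 0,"ay": 0,"az": 0},{"grip": 0.1,"dx": 0,"dy": 0,"dz": -16,"ax": 0,"ay": 0,"az": 0},{"grip": 0.1,"dx": 0,"dy": 0,"dz": -30,"ax": 0,"ay": 0,"az": 0},{"grip": 0.1,"dx": 0,"dy": 0,"dz": -50,"ax": 0,"ay": 0,"az": 0},{"grip": 0.1,"dx": 0,"dy": 0,"dz": -70,"ax": 0,"ay": 0,"az": 0},{"grip": 0.1,"dx": 0,"dy": 0,"dz": -70,"ax": 0,"ay": 0,"az": 0},{"grip": 0.1,"dx": 0,"dy": 0,"dz": -70,"ax": 0,"ay": 0,"az": 0}]'

```text
time: 6.25
tcp_pos: [0.5118, 0.2586, 0.099]
tool_rot: [-2.165, -2.276, 0.0]
ft_force: [-0.3, -0.5, -1.8]
finger_gap: 0.0176
finger_force: 78.4
```

```bash
python3 - <<'E'
from h import *
look("w4"); look("s4","side"); print(bot.get_obs()["moment"],bot.get_obs()["ft_force"])
a=cv2.imread("pics/w4.png"); b=cv2.imread("pics/s4.png")[190:340,220:420]
cv2.imwrite("pics/c4.png",np.hstack([cv2.resize(a,(480,300)),cv2.resize(b,(320,300))]))
goal((.378,.028,.10),Rt(93))
E
```

```text
6.25 [0.5118 0.2586 0.099 ] qd 0.014 gap 0.0176
6.3 [0.5115 0.2585 0.0985] qd 0.007 gap 0.0173
[ 0.0437 -0.001   0.0127] [ 0.3333 -0.1448 -2.8623]
d [-223.5 -144.8   -1.3] a [-0.08  0.03 -0.12]
```

View pics/c4.png

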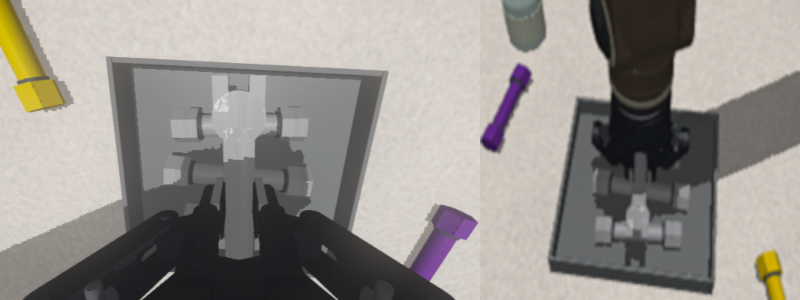

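The wrist view shows the spanner held level, clear of all three columns, which are still in place. Next I carry it to the free bench area.

>>> carry_out --force 80 --motion '[{"grip": 0.1,"dx": -15,"dy": -10,"dz": 0,"ax": 0,"ay": 0,"az": 0},{"grip": 0.1,"dx": -45,"dy": -30,"dz": 0,"ax": 0,"ay": 0,"az": 0},{"grip": 0.1,"dx": -80,"dy": -52,"dz": 0,"ax": 0,"ay": 0,"az": 0},{"grip": 0.1,"dx": -120,"dy": -78,"dz": 0,"ax": 0,"ay": 0,"az": 0},{"grip": 0.1,"dx": -160,"dy": -104,"dz": 0,"ax": 0,"ay": 0,"az": 0},{"grip": 0.1,"dx": -195,"dy": -126,"dz": 0,"ax": 0,"ay": 0,"az": 0},{"grip": 0.1,"dx": -215,"dy": -140,"dz": 10,"ax": 0,"ay": 0,"az": 0},{"grip": 0.1,"dx": -223,"dy": -145,"dz": 30,"ax": 0,"ay": 0,"az": 0},{"grip": 0.1,"dx": -223,"dy": -145,"dz": 55,"ax": 0,"ay": 0,"az": 0},{"grip": 0.1,"dx": -223,"dy": -145,"dz": 75,"ax": 0,"ay": 0,"az": 0},{"grip": 0.1,"dx": -223,"dy": -145,"dz": 85,"ax": 0,"ay": 0,"az": 0},{"grip": 0.1,"dx": -223,"dy": -145,"dz": 85,"ax": 0,"ay": 0,"az": 0}]'

```text
time: 7.85
tcp_pos: [0.3773, 0.0285, 0.0137]
tool_rot: [-2.164, -2.276, 0.002]
ft_force: [0.1, -0.5, -2.5]
finger_gap: 0.0178
finger_force: 78.4
```

```bash
python3 - <<'E'
from h import *
o=bot.get_obs();print(o["tcp_pos"],o["ft_force"],o["moment"],o["finger_gap"])
c,im=look("s5","side")
cv2.imwrite("pics/c5.png",cv2.resize(im[130:260,330:480,::-1],(600,520),interpolation=cv2.INTER_CUBIC))
E
```

```text
[0.3773 0.0285 0.0137] [ 0.0943 -0.5086 -2.5233] [-0.0026  0.0218  0.0463] 0.017813549932818726
7.85 [0.3773 0.0285 0.0137] qd 0.031 gap 0.0178
```

View pics/c5.png

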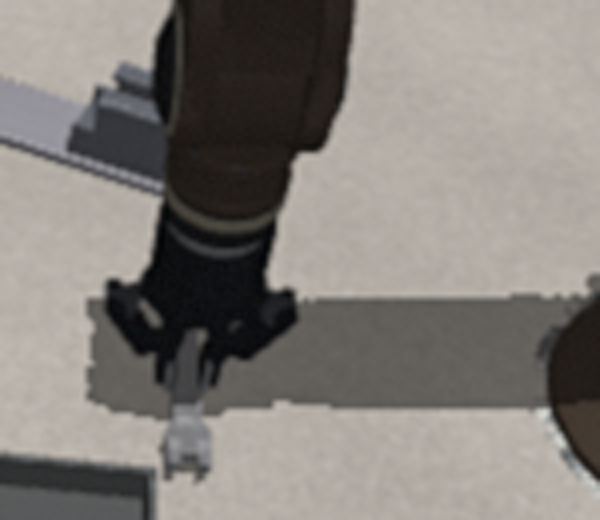

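The spanner is still held level, just clear of the bin's corner. I lower it slowly until it touches.

>>> carry_out --motion '[{"grip": 0.1,"dx": 0,"dy": 0,"dz": 5,"ax": 0,"ay": 0,"az": 0},{"grip": 0.1,"dx": 0,"dy": 0,"dz": 9,"ax": 0,"ay": 0,"az": 0},{"grip": 0.1,"dx": 0,"dy": 0,"dz": 11,"ax": 0,"ay": 0,"az": 0},{"grip": 0.1,"dx": 0,"dy": 0,"dz": 12,"ax": 0,"ay": 0,"az": 0},{"grip": 0.1,"dx": 0,"dy": 0,"dz": 12,"ax": 0,"ay": 0,"az": 0}]'

```text
time: 8.52
tcp_pos: [0.3783, 0.0287, 0.0022]
tool_rot: [-2.165, -2.277, 0.0]
ft_force: [0.0, -0.3, -3.2]
finger_gap: 0.0179
finger_force: 78.5
```

>>> carry_out --motion '[{"grip": 0.1,"dx": 0,"dy": 0,"dz": 1.5,"ax": 0,"ay": 0,"az": 0},{"grip": 0.1,"dx": 0,"dy": 0,"dz": 2.5,"ax": 0,"ay": 0,"az": 0},{"grip": 0.1,"dx": 0,"dy": 0,"dz": 2.5,"ax": 0,"ay": 0,"az": 0}]'

```text
time: 8.9
tcp_pos: [0.3785, 0.0287, 0.0005]
tool_rot: [2.165, 2.276, 0.001]
ft_force: [-2.1, -0.6, 6.9]
finger_gap: 0.0176
finger_force: 83.5
```

>>> carry_out --motion '[{"grip": 0.3,"dx": 0,"dy": 0,"dz": -0.5,"ax": 0,"ay": 0,"az": 0},{"grip": 0.4,"dx": 0,"dy": 0,"dz": -1,"ax": 0,"ay": 0,"az": 0},{"grip": 0.4,"dx": 0,"dy": 0,"dz": -1,"ax": 0,"ay": 0,"az": 0},{"grip": 0.4,"dx": 0,"dy": 0,"dz": -10,"ax": 0,"ay": 0,"az": 0},{"grip": 0.4,"dx": 0,"dy": 0,"dz": -30,"ax": 0,"ay": 0,"az": 0},{"grip": 0.6,"dx": 0,"dy": 0,"dz": -80,"ax": 0,"ay": 0,"az": 0},{"grip": 0.6,"dx": 0,"dy": 0,"dz": -140,"ax": 0,"ay": 0,"az": 0}]'

```text
time: 9.78
tcp_pos: [0.3774, 0.0286, 0.1411]
tool_rot: [-2.164, -2.276, 0.002]
ft_force: [1.2, -1.2, -0.4]
finger_gap: 0.0512
finger_force: 0.0
```

```bash
python3 - <<'E'
from h import *
c=bot.get_calibration("top")
print(ray(c,(414,195),.069),ray(c,(395,262),.01))
goal((.46,-.225,.27),Rt(164))
E
```

```text
[ 0.5814 -0.2549  0.069 ] [ 0.3982 -0.2069  0.01  ]
d [-257.5   69.6 -129. ] a [ -0.08  -0.05 -71.12]
```

>>> carry_out --motion '[{"grip": 0.6,"dx": -40,"dy": 10,"dz": -60,"ax": 0,"ay": 0,"az": -10},{"grip": 0.6,"dx": -90,"dy": 24,"dz": -129,"ax": 0,"ay": 0,"az": -20},{"grip": 0.6,"dx": -140,"dy": 38,"dz": -129,"ax": 0,"ay": 0,"az": -30},{"grip": 0.6,"dx": -180,"dy": 49,"dz": -129,"ax": 0,"ay": 0,"az": -40},{"grip": 0.6,"dx": -220,"dy": 60,"dz": -129,"ax": 0,"ay": 0,"az": -50},{"grip": 0.6,"dx": -250,"dy": 67,"dz": -129,"ax": 0,"ay": 0,"az": -60},{"grip": 0.6,"dx": -258,"dy": 70,"dz": -129,"ax": 0,"ay": 0,"az": -71},{"grip": 0.6,"dx": -258,"dy": 70,"dz": -129,"ax": 0,"ay": 0,"az": -71},{"grip": 0.6,"dx": -258,"dy": 70,"dz": -129,"ax": 0,"ay": 0,"az": -71},{"grip": 0.6,"dx": -258,"dy": 70,"dz": -129,"ax": 0,"ay": 0,"az": -71}]'

```text
time: 11.02
tcp_pos: [0.461, -0.2248, 0.2691]
tool_rot: [0.442, 3.11, -0.0]
ft_force: [-0.2, -0.7, -0.5]
finger_gap: 0.0515
finger_force: 0.0
```

```bash
python3 - <<'E'
from h import *
look("w6")
E
```

```text
11.025 [ 0.461  -0.2248  0.2691] qd 0.007 gap 0.0515
```

View pics/w6.png

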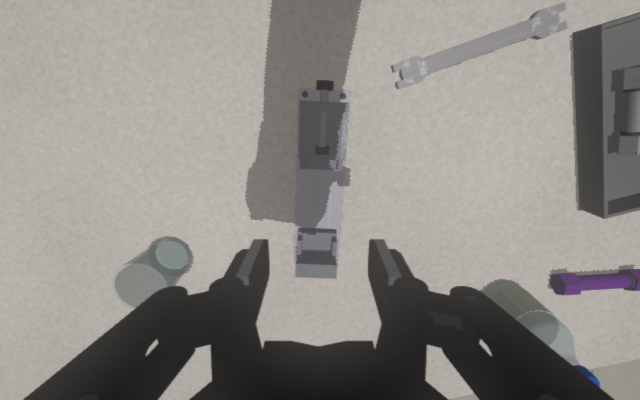

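The spanner lies flat on the bench at (475,45). The holder runs down columns 298–345, with its plunger end at row 85 and its stop at rows 232–278. I'll look at it once enlarged.

```bash
python3 - <<'E'
from h import *
im=cv2.imread("pics/w6.png")[80:285,275:370]
b=cv2.resize(cv2.rotate(im,cv2.ROTATE_90_COUNTERCLOCKWISE),None,fx=3.9,fy=3.9,interpolation=cv2.INTER_CUBIC)
b=cv2.convertScaleAbs(b,alpha=1.6)
for k in range(0,205,20): cv2.line(b,(int(k*3.9),0),(int(k*3.9),8),(0,0,255),1); cv2.putText(b,str(80+k),(int(k*3.9),22),0,.4,(0,0,255))
for k in range(0,95,10): y=int((95-k)*3.9);cv2.line(b,(0,y),(8,y),(0,0,255),1); cv2.putText(b,str(275+k),(10,y),0,.35,(0,0,255))
print(b.shape);cv2.imwrite("pics/c6.png",b[:,:800])
E
```

```text
(370, 800, 3)
```

View pics/c6.png

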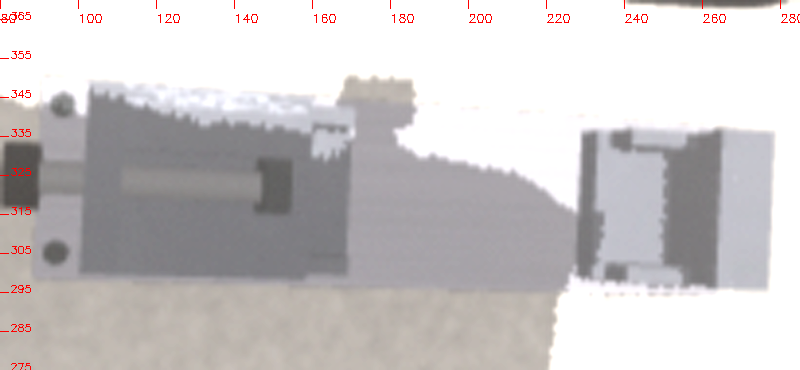

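```bash
python3 - <<'E'
from h import *
c=load("w6")
pts={"lip in L":((297.5,262.5),.069),"lip in R":((336.5,263.5),.069),"stop out L":((297,276),.069),"stop out R":((336.5,277),.069),
"hood back L":((299.5,99.5),.074),"hood back R":((349,102.5),.074),"plate end":((299,88),.01),"saddle end plunger L":((299,168),.025),"saddle stop start":((317,227),.025),"disc":((323,154),.054)}
W={k:ray(c,*v) for k,v in pts.items()}
for k in W: print(k,W[k])
s=(W["lip in L"]+W["lip in R"])/2; h=(W["hood back L"]+W["hood back R"])/2; so=(W["stop out L"]+W["stop out R"])/2
u=(s-h)[:2];L=np.linalg.norm(u);u/=L;print("lip-hoodback",L,"exp .190; yaw",np.degrees(np.arctan2(u[1],u[0])), "lipwidth",np.linalg.norm(W["lip in L"]-W["lip in R"]))
for n,P,x in(("lip",s,.07),("hood",h,-.12),("stopout",so,.09)): print(n,"origin",P[:2]-u*x)
E
```

```text
lip in L [ 0.57   -0.2837  0.069 ]
lip in R [ 0.5853 -0.2361  0.069 ]
stop out L [ 0.5886 -0.2902  0.069 ]
stop out R [ 0.6044 -0.2413  0.069 ]
hood back L [ 0.3809 -0.222   0.074 ]
hood back R [ 0.3987 -0.1719  0.074 ]
plate end [ 0.3658 -0.2219  0.01  ]
saddle end plunger L [ 0.461  -0.2506  0.025 ]
saddle stop start [ 0.5477 -0.2514  0.025 ]
disc [ 0.4474 -0.2145  0.054 ]
lip-hoodback 0.19810447890678756 exp .190; yaw -18.544412825004787 lipwidth 0.049988387153820146
lip origin [ 0.5113 -0.2377]
hood origin [ 0.5036 -0.2351]
stopout origin [ 0.5112 -0.2371]
```

```bash
python3 - <<'E'
from h import *
goal((.5145,.232,.16),Rt(178.4))
E
```

```text
d [ 75.8 453.7 109. ] a [ -0.01   0.02 -14.55]
```

>>> carry_out --motion '[{"grip": 0.5,"dx": 8,"dy": 50,"dz": 0,"ax": 0,"ay": 0,"az": -2},{"grip": 0.5,"dx": 18,"dy": 110,"dz": 0,"ax": 0,"ay": 0,"az": -4},{"grip": 0.5,"dx": 28,"dy": 170,"dz": 0,"ax": 0,"ay": 0,"az": -6},{"grip": 0.5,"dx": 38,"dy": 230,"dz": 0,"ax": 0,"ay": 0,"az": -8},{"grip": 0.5,"dx": 48,"dy": 290,"dz": 15,"ax": 0,"ay": 0,"az": -10},{"grip": 0.5,"dx": 58,"dy": 350,"dz": 35,"ax": 0,"ay": 0,"az": -12},{"grip": 0.5,"dx": 68,"dy": 405,"dz": 65,"ax": 0,"ay": 0,"az": -14},{"grip": 0.5,"dx": 76,"dy": 454,"dz": 95,"ax": 0,"ay": 0,"az": -14.5},{"grip": 0.5,"dx": 76,"dy": 454,"dz": 109,"ax": 0,"ay": 0,"az": -14.5},{"grip": 0.5,"dx": 76,"dy": 454,"dz": 109,"ax": 0,"ay": 0,"az": -14.5},{"grip": 0.5,"dx": 76,"dy": 454,"dz": 109,"ax": 0,"ay": 0,"az": -14.5}]'

```text
time: 12.45
tcp_pos: [0.5145, 0.2311, 0.161]
tool_rot: [0.047, 3.14, 0.001]
ft_force: [-0.3, 0.2, 0.4]
finger_gap: 0.0435
finger_force: 0.0
```

```bash
python3 - <<'E'
from h import *
c,im=look("w7")
g=im.astype(int).mean(2).astype(int)
print("B centre proj",proj(c,(.5145,.232,.031)),"ends",proj(c,(.4395,.234,.035)),proj(c,(.5895,.230,.035)),"TCP proj",proj(c,bot.get_obs()["tcp_pos"]))
b=proj(c,(.485,.233,.031));print(b)
for r in range(int(b[1])-30,int(b[1])+31,15): print(r,g[r,int(b[0])-60:int(b[0])+60:2])
E
```

```text
12.45 [0.5145 0.2311 0.161 ] qd 0.009 gap 0.0435
B centre proj [318.9886 185.2762] ends [318.7332 101.4563] [319.2302 258.8231] TCP proj [317.8573 251.0684]
[319.1239 153.9305]
123 [ 95  95  94  94  95  94  94  94  93  93  91  88  91 135 143 143 143 144
 144 145 145 135 126 126 126 129 172 182 182 182 183 184 184 183 184 183
 149 136 136 136 139 147 148 148 148 147 148 135  94 126 129 129 129 128
 131 181 183 182 182 181]
138 [107 107 107 107 104  96  95  96  94  95  92  86  87  86  87  87  88 110
 142 143 144 143 144 144 131 113 136 151 158 162 171 175 173 165 159 150
 131 144 146 145 145 146 145 146 146 146 146 144 142 140 128 116 121 122
 122 148 172 172 166 153]
153 [ 63  63  62  63  62  60  59  61  83  85  85  85  85  86  85  86  86  87
  86  87  87  87  88  87  89 105 137 152 157 162 171 173 171 163 156 146
 129 142 143 143 143 143 143 143 143 143 144 143 143 143 143 130  91 100
 125 141 154 158 164 172]
168 [105 108 107 104 103  99  94  85  84  83  84  84  84  84  84  84  84  85
  85  86  86  85  85  86  86  94 101 105 106 106 111 164 168 162 155 141
 129 141 141 141 141 140 141 141 140 141 141 140 141 141 141 129  90  94
 119 136 150 157 162 158]
183 [105 107 106 105 102 100  95  85  82  82  83  82  83  83  83  83  83  83
  82  83  84  83  83  83  83  93 100 104 106 106 107 109 108 106 105  99
  88  86  86  86  90  92  87  87  87  87  87  88  88  87  88  88  88  89
 102 131 146 155 159 166]
```

```bash
python3 - <<'E'
from h import *
im=cv2.imread("pics/w7.png");g=im.astype(int).mean(2).astype(int);c=load("w7")
for r in range(86,275,2): print(r,g[r,316:324:3],end=" ")
E
```

```text
86 [150 150 151] 88 [150 150 150] 90 [150 150 150] 92 [150 150 150] 94 [150 149 150] 96 [149 150 149] 98 [149 149 149] 100 [162 162 162] 102 [186 186 187] 104 [185 185 185] 106 [186 186 186] 108 [184 184 184] 110 [185 185 186] 112 [187 187 188] 114 [181 182 182] 116 [181 181 181] 118 [180 180 180] 120 [181 181 181] 122 [183 183 184] 124 [182 182 183] 126 [179 180 179] 128 [175 175 175] 130 [102 104 105] 132 [ 98 101 100] 134 [155 120 123] 136 [159 171 175] 138 [160 171 175] 140 [160 171 175] 142 [159 171 175] 144 [159 172 175] 146 [159 171 174] 148 [159 171 174] 150 [159 171 173] 152 [159 171 173] 154 [158 171 174] 156 [159 171 173] 158 [159 172 173] 160 [159 171 172] 162 [159 171 171] 164 [157 171 172] 166 [126 166 172] 168 [106 111 168] 170 [105 108 132] 172 [105 109 110] 174 [106 108 110] 176 [105 108 110] 178 [105 107 110] 180 [104 107 110] 182 [104 107 110] 184 [104 107 110] 186 [105 107 111] 188 [104 107 109] 190 [105 107 108] 192 [104 107 108] 194 [104 106 109] 196 [105 106 108] 198 [104 106 108] 200 [104 106 108] 202 [104 106 109] 204 [104 106 107] 206 [104 106 108] 208 [104 106 108] 210 [104 106 107] 212 [103 107 107] 214 [103 107 108] 216 [103 106 107] 218 [103 106 107] 220 [103 107 107] 222 [103 106 107] 224 [104 106 107] 226 [103 105 107] 228 [104 105 106] 230 [81 88 83] 232 [64 64 64] 234 [72 68 72] 236 [107 107 106] 238 [109 109 109] 240 [109 109 109] 242 [107 108 108] 244 [110 109 113] 246 [107 117 159] 248 [158 165 165] 250 [166 165 165] 252 [168 168 168] 254 [166 166 167] 256 [165 165 165] 258 [136 136 136] 260 [131 131 131] 262 [130 131 131] 264 [131 131 131] 266 [131 131 131] 268 [132 131 131] 270 [132 131 131] 272 [132 131 131] 274 [131 132 132]
```

```bash
python3 - <<'E'
from h import *
goal((.5133,.233,.007),Rt(178.4))
E
```

```text
d [  1.8   1.8 154.2] a [ 0.05  0.11 -0.12]
```

>>> carry_out --force 100 --motion '[{"grip": 0.5,"dx": 2,"dy": 2,"dz": 50,"ax": 0,"ay": 0,"az": 0},{"grip": 0.5,"dx": 2,"dy": 2,"dz": 95,"ax": 0,"ay": 0,"az": 0},{"grip": 0.5,"dx": 2,"dy": 2,"dz": 120,"ax": 0,"ay": 0,"az": 0},{"grip": 0.5,"dx": 2,"dy": 2,"dz": 138,"ax": 0,"ay": 0,"az": 0},{"grip": 0.5,"dx": 2,"dy": 2,"dz": 148,"ax": 0,"ay": 0,"az": 0},{"grip": 0.5,"dx": 2,"dy": 2,"dz": 154,"ax": 0,"ay": 0,"az": 0},{"grip": 0.5,"dx": 2,"dy": 2,"dz": 154,"ax": 0,"ay": 0,"az": 0},{"grip": 0.15,"dx": 2,"dy": 2,"dz": 154,"ax": 0,"ay": 0,"az": 0},{"grip": 0.15,"dx": 2,"dy": 2,"dz": 154,"ax": 0,"ay": 0,"az": 0},{"grip": 0.15,"dx": 2,"dy": 2,"dz": 154,"ax": 0,"ay": 0,"az": 0},{"grip": 0.15,"dx": 2,"dy": 2,"dz": 154,"ax": 0,"ay": 0,"az": 0}]'

```text
time: 13.88
tcp_pos: [0.5129, 0.2337, 0.007]
tool_rot: [0.045, 3.14, -0.0]
ft_force: [-1.5, -2.6, 5.5]
finger_gap: 0.0185
finger_force: 97.6
```

>>> carry_out --motion '[{"grip": 0.15,"dx": 0,"dy": 0,"dz": -4,"ax": 0,"ay": 0,"az": 0},{"grip": 0.15,"dx": 0,"dy": 0,"dz": -15,"ax": 0,"ay": 0,"az": 0},{"grip": 0.15,"dx": 0,"dy": 0,"dz": -40,"ax": 0,"ay": 0,"az": 0},{"grip": 0.15,"dx": 0,"dy": 0,"dz": -75,"ax": 0,"ay": 0,"az": 0},{"grip": 0.15,"dx": 0,"dy": 0,"dz": -115,"ax": 0,"ay": 0,"az": 0},{"grip": 0.15,"dx": 0,"dy": 0,"dz": -150,"ax": 0,"ay": 0,"az": 0},{"grip": 0.15,"dx": 0,"dy": 0,"dz": -150,"ax": 0,"ay": 0,"az": 0},{"grip": 0.15,"dx": 0,"dy": 0,"dz": -150,"ax": 0,"ay": 0,"az": 0}]'

```text
time: 14.88
tcp_pos: [0.5116, 0.2336, 0.1543]
tool_rot: [-0.044, -3.14, 0.001]
ft_force: [-1.2, -0.8, -5.1]
finger_gap: 0.0188
finger_force: 98.1
```

```bash
python3 - <<'E'
from h import *
c,im=look("w8");o=bot.get_obs();print(o["ft_force"],o["moment"])
Rr=R.from_rotvec(o["tool_rot"]);P=lambda v: o["tcp_pos"]+Rr.apply(v)
print("nut near end top exp",proj(c,P([.075,0,-.028])),"bottom",proj(c,P([.075,0,.002])),"inner",proj(c,P([.051,0,-.028])))
g=im.astype(int).mean(2).astype(int)
a=proj(c,P([.06,0,-.028]));print(a)
print("row",g[int(a[1]),int(a[0])-60:int(a[0])+60:3])
for r in range(100,260,2): print(r,g[r,int(a[0])],end=" ")
# holder target: col centre C at holder (cx,cz), tilt t
E
```

```text
14.875 [0.5116 0.2336 0.1543] qd 0.022 gap 0.0188
[-0.2548 -1.1501 -4.1696] [ 0.0253  0.0057 -0.0066]
nut near end top exp [317.3111  98.7337] bottom [317.4609  99.6291] inner [317.4098 163.9847]
[317.3742 140.4704]
row [110 111 108  98  97  97  96  88 122 123 124 124 124 127 176 176 177 177
 178 177 178 178 178 178 179 178 179 179 179 138 133 134 134 133 134 126
 127 175 177 178]
100 150 102 170 104 186 106 186 108 186 110 185 112 186 114 187 116 186 118 184 120 184 122 184 124 184 126 185 128 185 130 184 132 181 134 179 136 179 138 179 140 178 142 177 144 177 146 178 148 179 150 180 152 180 154 179 156 177 158 176 160 175 162 174 164 174 166 169 168 101 170 98 172 98 174 101 176 165 178 168 180 168 182 132 184 109 186 108 188 108 190 108 192 106 194 107 196 107 198 107 200 107 202 107 204 108 206 107 208 106 210 106 212 106 214 107 216 106 218 106 220 106 222 106 224 106 226 105 228 105 230 105 232 106 234 105 236 105 238 105 240 106 242 105 244 104 246 104 248 105 250 105 252 104 254 105 256 104 258 104
```

```bash
cat >> h.py <<'E'
O=np.array([.512,-.237,0]);HY=-18.3
CO=np.array([-.0012,.0013,-.013])
def colgoal(cx,cz,t):
    Rg=Rt(HY+180,-t); u=np.array([np.cos(np.radians(HY)),np.sin(np.radians(HY)),0])
    P=O+u*cx+np.array([0,0,cz])-Rg.apply(CO); print(cx,cz,t,"tcp",P,end=" "); goal(P,Rg)
E
python3 - <<'E'
from h import *
c=bot.get_calibration("top");print("bottle",ray(c,(327,148),0),"beaker",ray(c,(486,215),0.0))
colgoal(.018,.16,0);colgoal(.018,.12,20);colgoal(.018,.068,20)
E
```

```text
bottle [ 0.7448 -0.0102  0.    ] beaker [ 0.5403 -0.4824  0.    ]
0.018 0.16 0 tcp [ 0.5275 -0.2435  0.147 ] d [ -29.7 -476.4    7.2] a [-0.1  -0.15 16.68]
0.018 0.12 20 tcp [ 0.5318 -0.2449  0.1074] d [ -34.2 -477.6   46.8] a [  2.82 -20.01  16.53]
0.018 0.068 20 tcp [ 0.5318 -0.2449  0.0554] d [ -34.3 -477.5   98.8] a [  2.82 -20.01  16.53]
```

>>> carry_out --motion '[{"grip": 0.15,"dx": 0,"dy": -30,"dz": 0,"ax": 0,"ay": 0,"az": 0},{"grip": 0.15,"dx": 0,"dy": -80,"dz": 0,"ax": 0,"ay": 0,"az": 2},{"grip": 0.15,"dx": 0,"dy": -135,"dz": 0,"ax": 0,"ay": 0,"az": 4},{"grip": 0.15,"dx": 0,"dy": -190,"dz": 0,"ax": 0,"ay": 0,"az": 6},{"grip": 0.15,"dx": 0,"dy": -245,"dz": 0,"ax": 0,"ay": 0,"az": 8},{"grip": 0.15,"dx": -6,"dy": -300,"dz": 0,"ax": 0,"ay": 0,"az": 10},{"grip": 0.15,"dx": -12,"dy": -355,"dz": 0,"ax": 0,"ay": 0,"az": 12},{"grip": 0.15,"dx": -18,"dy": -405,"dz": 0,"ax": 0,"ay": 0,"az": 14},{"grip": 0.15,"dx": -24,"dy": -445,"dz": 0,"ax": 0,"ay": 0,"az": 16},{"grip": 0.15,"dx": -30,"dy": -468,"dz": 0,"ax": 0,"ay": 0,"az": 16.6},{"grip": 0.15,"dx": -30,"dy": -476,"dz": 0,"ax": 0,"ay": 0,"az": 16.6},{"grip": 0.15,"dx": -30,"dy": -476,"dz": 0,"ax": 0,"ay": 0,"az": 16.6}]'

```text
time: 16.42
tcp_pos: [0.5284, -0.2422, 0.1549]
tool_rot: [-0.497, -3.1, -0.001]
ft_force: [0.4, 0.5, -5.7]
finger_gap: 0.0188
finger_force: 98.5
```

```bash
python3 - <<'E'
from h import *
o=bot.get_obs();print(o["tcp_pos"],o["ft_force"],o["qd"].round(3))
colgoal(.018,.12,20);colgoal(.018,.068,20)
E
```

```text
[ 0.5284 -0.2422  0.1549] [ 0.3779  0.5469 -5.7389] [ 0.018 -0.015 -0.003  0.003  0.003  0.004]
0.018 0.12 20 tcp [ 0.5318 -0.2449  0.1074] d [-4.2 -1.6 47.5] a [  0.06 -20.1    0.09]
0.018 0.068 20 tcp [ 0.5318 -0.2449  0.0554] d [-4.3 -1.6 99.5] a [  0.06 -20.1    0.09]
```

>>> carry_out --motion '[{"grip": 0.15,"dx": -4,"dy": -1.5,"dz": 12,"ax": 0,"ay": -6,"az": 0},{"grip": 0.15,"dx": -4,"dy": -1.5,"dz": 24,"ax": 0,"ay": -12,"az": 0},{"grip": 0.15,"dx": -4,"dy": -1.5,"dz": 36,"ax": 0,"ay": -17,"az": 0},{"grip": 0.15,"dx": -4,"dy": -1.5,"dz": 47,"ax": 0,"ay": -20,"az": 0},{"grip": 0.15,"dx": -4,"dy": -1.5,"dz": 47,"ax": 0,"ay": -20,"az": 0},{"grip": 0.15,"dx": -4,"dy": -1.5,"dz": 47,"ax": 0,"ay": -20,"az": 0}]'

```text
time: 17.18
tcp_pos: [0.5326, -0.2448, 0.1096]
tool_rot: [0.441, 2.761, -0.078]
ft_force: [0.8, -0.3, -4.7]
finger_gap: 0.019
finger_force: 98.5
```

```bash
python3 - <<'E'
from h import *
c,im=look("w9");o=bot.get_obs()
u=np.array([np.cos(np.radians(HY)),np.sin(np.radians(HY)),0]);v=np.array([-u[1],u[0],0])
H=lambda x,y,z:O+u*x+v*y+np.array([0,0,z])
for n,p in {"hood back L":(-.12,-.027,.074),"hood back R":(-.12,.027,.074),"hood front L":(-.067,-.027,.074),"hood front R":(-.067,.027,.074),"plate corner L":(-.145,-.033,.01),"plate corner R":(-.145,.033,.01)}.items(): print(n,proj(c,H(*p)))
g=im.astype(int).mean(2).astype(int)
Rr=R.from_rotvec(o["tool_rot"])
for s in(-.0087,.0087): print("col end flat",proj(c,o["tcp_pos"]+Rr.apply(CO+[.075,s,-.015])),proj(c,o["tcp_pos"]+Rr.apply(CO+[.051,s,-.015])))
for r in (40,60,80,100,120): print(r,g[r,240:420:4])
E
```

```text
17.175 [ 0.5326 -0.2448  0.1096] qd 0.026 gap 0.019
hood back L [ 239.3948 -121.4456]
hood back R [ 401.6536 -120.9984]
hood front L [258.2859  51.7103]
hood front R [381.2099  51.9586]
plate corner L [ 247.1266 -166.7018]
plate corner R [ 392.8693 -166.272 ]
col end flat [295.9006 106.0816] [297.2892 170.9285]
col end flat [343.8678 106.0551] [342.3458 170.9052]
40 [110 108 109 113  77  74  74  74  73  72  73  72  72  71  72  55  49  49
  47  48  48  48  49  51  65  74  75  76  77  79  80  80  81  82  83 140
 178 177 174 173 177 183 180 174 173]
60 [115 114 113 112 114 112 112  85  75  74  61  73  72  72  71  73  73  73
  73  73  74  74  75  76  76  77  78  78  76  74  81  83 154 173 176 174
 174 175 180 177 176 177 177 178 176]
80 [116 118 114 113 111 109 111 106 101 101 100 100 101 100  98  99  99  99
  99 100 100 102 100 100 102 103 104 151 165 156 157 158 178 177 179 181
 176 171 176 180 182 183 181 178 177]
100 [117 117 114 113 112 110 109 112 105 101 100 100 100 100 100 100  99 100
  99 100 101 103 101 100 102 104 102 144 163 166 165 160 174 171 175 174
 177 180 175 177 179 180 178 179 179]
120 [120 118 116 114 114 112 113 115 103 102  84  83  83  81  84  93  94  93
  93  93  92  93  94  94  94  95  87  86  86  86  95 113 116 116 118 119
 115 172 177 176 177 181 177 179 182]
```

```bash
sed -i 's/^O=.*/O=np.array([.5117,-.2380,0]);HY=-18.3/; s/^CO=.*/CO=np.array([-.0012,.0016,-.013])/' h.py; python3 - <<'E'
from h import *
im=cv2.imread("pics/w9.png");g=im.astype(int).mean(2).astype(int);c=load("w9")
for col in (276,284,290,318,345,355,365): print(col,[(r,g[r,col]) for r in range(36,122,3)])
u=np.array([np.cos(np.radians(HY)),np.sin(np.radians(HY)),0]);H=lambda x,z:O+u*x+np.array([0,0,z])
for n,x,z in(("hood front top",-.067,.074),("hood front bottom",-.067,.069),("saddle end",-.045,.025),("cheek end top?",-.045,.04),("plung top",-.069,.054)): print(n,proj(c,H(x,z)))
colgoal(.018,.068,20);colgoal(.008,.068,20);colgoal(-.011,.068,20)
E
```

```text
276 [(36, np.int64(73)), (39, np.int64(73)), (42, np.int64(73)), (45, np.int64(73)), (48, np.int64(73)), (51, np.int64(72)), (54, np.int64(73)), (57, np.int64(74)), (60, np.int64(74)), (63, np.int64(74)), (66, np.int64(76)), (69, np.int64(76)), (72, np.int64(76)), (75, np.int64(77)), (78, np.int64(80)), (81, np.int64(101)), (84, np.int64(103)), (87, np.int64(101)), (90, np.int64(101)), (93, np.int64(102)), (96, np.int64(101)), (99, np.int64(101)), (102, np.int64(102)), (105, np.int64(101)), (108, np.int64(102)), (111, np.int64(101)), (114, np.int64(102)), (117, np.int64(102)), (120, np.int64(102))]
284 [(36, np.int64(72)), (39, np.int64(72)), (42, np.int64(72)), (45, np.int64(70)), (48, np.int64(71)), (51, np.int64(73)), (54, np.int64(73)), (57, np.int64(72)), (60, np.int64(73)), (63, np.int64(72)), (66, np.int64(72)), (69, np.int64(72)), (72, np.int64(73)), (75, np.int64(84)), (78, np.int64(99)), (81, np.int64(100)), (84, np.int64(100)), (87, np.int64(100)), (90, np.int64(100)), (93, np.int64(100)), (96, np.int64(101)), (99, np.int64(100)), (102, np.int64(84)), (105, np.int64(82)), 
[... 2832 characters left out ...]
, (84, np.int64(158)), (87, np.int64(163)), (90, np.int64(156)), (93, np.int64(161)), (96, np.int64(174)), (99, np.int64(175)), (102, np.int64(178)), (105, np.int64(179)), (108, np.int64(177)), (111, np.int64(176)), (114, np.int64(174)), (117, np.int64(166)), (120, np.int64(112))]
hood front top [317.3882  51.9018]
hood front bottom [317.4115  49.465 ]
saddle end [317.5499  73.2299]
cheek end top? [317.5061  80.4776]
plung top [317.4751  38.4226]
0.018 0.068 20 tcp [ 0.5314 -0.2462  0.0554] d [19.8 -1.5 50.7] a [0.05 0.03 0.13]
0.008 0.068 20 tcp [ 0.5219 -0.2431  0.0554] d [29.2 -1.4 47.3] a [0.05 0.03 0.13]
-0.011 0.068 20 tcp [ 0.5039 -0.2371  0.0554] d [47.  -1.4 40.8] a [0.05 0.03 0.13]
```

```bash
sed -i 's/^O=.*/O=np.array([.5131,-.2385,0]);HY=-18.3/' h.py; python3 - <<'E'
from h import *
colgoal(.019,.068,20);colgoal(.008,.068,20);colgoal(-.0125,.0685,20)
E
```

```text
0.019 0.068 20 tcp [ 0.5338 -0.247   0.0554] d [17.4 -1.5 51.5] a [0.05 0.03 0.13]
0.008 0.068 20 tcp [ 0.5233 -0.2436  0.0554] d [27.8 -1.5 47.8] a [0.05 0.03 0.13]
-0.0125 0.0685 20 tcp [ 0.5039 -0.2371  0.0559] d [46.9 -1.4 40.3] a [0.05 0.03 0.13]
```

>>> carry_out --force 120 --motion '[{"grip": 0.15,"dx": 5,"dy": -1.5,"dz": 15,"ax": 0,"ay": 0,"az": 0},{"grip": 0.15,"dx": 10,"dy": -1.5,"dz": 30,"ax": 0,"ay": 0,"az": 0},{"grip": 0.15,"dx": 14,"dy": -1.5,"dz": 42,"ax": 0,"ay": 0,"az": 0},{"grip": 0.15,"dx": 17.5,"dy": -1.5,"dz": 51.5,"ax": 0,"ay": 0,"az": 0},{"grip": 0.15,"dx": 17.5,"dy": -1.5,"dz": 51.5,"ax": 0,"ay": 0,"az": 0},{"grip": 0.15,"dx": 17.5,"dy": -1.5,"dz": 51.5,"ax": 0,"ay": 0,"az": 0}]'

```text
time: 17.98
tcp_pos: [0.5328, -0.2473, 0.0542]
tool_rot: [0.443, 2.761, -0.078]
ft_force: [0.6, -0.2, -4.5]
finger_gap: 0.0184
finger_force: 120.5
```

```bash
python3 - <<'E'
from h import *
o=bot.get_obs();print(o["tcp_pos"],o["ft_force"],o["moment"])
for cx in(.012,.005,-.002,-.008,-.0125):colgoal(cx,.0685,20)
E
```

```text
[ 0.5328 -0.2473  0.0542] [ 0.5951 -0.154  -4.5441] [0.2217 0.5752 0.0315]
0.012 0.0685 20 tcp [ 0.5271 -0.2448  0.0559] d [ 5.2  0.6 -3.6] a [ 0.02 -0.01  0.07]
0.005 0.0685 20 tcp [ 0.5205 -0.2426  0.0559] d [11.8  0.6 -6. ] a [ 0.02 -0.01  0.07]
-0.002 0.0685 20 tcp [ 0.5138 -0.2404  0.0559] d [18.3  0.6 -8.4] a [ 0.02 -0.01  0.07]
-0.008 0.0685 20 tcp [ 0.5082 -0.2385  0.0559] d [ 24.    0.6 -10.5] a [ 0.02 -0.01  0.07]
-0.0125 0.0685 20 tcp [ 0.5039 -0.2371  0.0559] d [ 28.2   0.6 -12. ] a [ 0.02 -0.01  0.07]
```

No contact so far. I slide in under the hood, gently at first.

>>> carry_out --motion '[{"grip": 0.15,"dx": 5,"dy": 0.5,"dz": -3.5,"ax": 0,"ay": 0,"az": 0},{"grip": 0.15,"dx": 8.5,"dy": 0.5,"dz": -5,"ax": 0,"ay": 0,"az": 0},{"grip": 0.15,"dx": 12,"dy": 0.5,"dz": -6,"ax": 0,"ay": 0,"az": 0},{"grip": 0.15,"dx": 15,"dy": 0.5,"dz": -7,"ax": 0,"ay": 0,"az": 0},{"grip": 0.15,"dx": 18,"dy": 0.5,"dz": -8,"ax": 0,"ay": 0,"az": 0},{"grip": 0.15,"dx": 18,"dy": 0.5,"dz": -8,"ax": 0,"ay": 0,"az": 0}]'

```text
time: 18.73
tcp_pos: [0.5154, -0.2412, 0.057]
tool_rot: [0.442, 2.758, -0.079]
ft_force: [5.3, -2.3, -4.2]
finger_gap: 0.0182
finger_force: 119.7
```

```bash
python3 - <<'E'
from h import *
o=bot.get_obs();print(o["tcp_pos"],o["ft_force"],o["moment"],o["finger_gap"])
print("along u",o["ft_force"]@np.array([np.cos(np.radians(HY)),np.sin(np.radians(HY)),0]))
for cx in(-.008,-.0125):colgoal(cx,.0685,20)
E
```

```text
[ 0.5154 -0.2412  0.057 ] [ 5.3407 -2.2791 -4.2406] [-0.081  -0.2792  0.0068] 0.018204377619154048
along u 5.786231550793531
-0.008 0.0685 20 tcp [ 0.5082 -0.2385  0.0559] d [ 7.6  0.2 -1.6] a [0.01 0.18 0.08]
-0.0125 0.0685 20 tcp [ 0.5039 -0.2371  0.0559] d [11.9  0.3 -3.2] a [0.01 0.18 0.08]
```

The spring force of 5.8 N matches the expected compression of about 5.6 mm, so the end is seated on the plunger. Push on.

>>> carry_out --motion '[{"grip": 0.15,"dx": 3,"dy": 0,"dz": -1,"ax": 0,"ay": 0,"az": 0},{"grip": 0.15,"dx": 6,"dy": 0,"dz": -2,"ax": 0,"ay": 0,"az": 0},{"grip": 0.15,"dx": 9,"dy": 0,"dz": -3,"ax": 0,"ay": 0,"az": 0},{"grip": 0.15,"dx": 12,"dy": 0,"dz": -3.5,"ax": 0,"ay": 0,"az": 0},{"grip": 0.15,"dx": 12,"dy": 0,"dz": -3.5,"ax": 0,"ay": 0,"az": 0}]'

```text
time: 19.35
tcp_pos: [0.5056, -0.238, 0.0577]
tool_rot: [0.441, 2.753, -0.08]
ft_force: [10.8, -2.6, -2.8]
finger_gap: 0.0181
finger_force: 119.6
```

```bash
python3 - <<'E'
from h import *
o=bot.get_obs();print(o["tcp_pos"],o["ft_force"],o["moment"],o["finger_gap"])
print("along u",o["ft_force"]@np.array([np.cos(np.radians(HY)),np.sin(np.radians(HY)),0]))
for t,cz in((20,.0685),(15,.063),(10,.0565),(5,.0495),(0,.0425),(0,.0405)):colgoal(-.0125,cz,t)
E
```

```text
[ 0.5056 -0.238   0.0577] [10.8274 -2.5864 -2.757 ] [-0.4548 -1.6061 -0.0285] 0.018073069358290308
along u 11.091895456707705
-0.0125 0.0685 20 tcp [ 0.5039 -0.2371  0.0559] d [2.4 0.2 1. ] a [0.02 0.43 0.1 ]
-0.0125 0.063 15 tcp [ 0.5028 -0.2368  0.0501] d [5.5 0.2 6. ] a [0.02 5.43 0.1 ]
-0.0125 0.0565 10 tcp [ 0.5018 -0.2364  0.0435] d [ 8.9  0.2 11.8] a [ 0.02 10.43  0.1 ]
-0.0125 0.0495 5 tcp [ 0.5007 -0.2361  0.0364] d [12.4  0.2 18. ] a [ 0.01 15.43  0.1 ]
-0.0125 0.0425 0 tcp [ 0.4996 -0.2357  0.0295] d [15.9  0.2 24.2] a [ 0.01 20.43  0.1 ]
-0.0125 0.0405 0 tcp [ 0.4996 -0.2357  0.0275] d [16.6  0.2 26. ] a [ 0.01 20.43  0.1 ]
```

>>> carry_out --motion '[{"grip": 0.15,"dx": 4,"dy": 0,"dz": 3.5,"ax": 0,"ay": 2.5,"az": 0},{"grip": 0.15,"dx": 5.5,"dy": 0,"dz": 6,"ax": 0,"ay": 5,"az": 0},{"grip": 0.15,"dx": 7,"dy": 0,"dz": 9,"ax": 0,"ay": 7.5,"az": 0},{"grip": 0.15,"dx": 9,"dy": 0,"dz": 12,"ax": 0,"ay": 10,"az": 0},{"grip": 0.15,"dx": 9,"dy": 0,"dz": 12,"ax": 0,"ay": 10,"az": 0}]'

```text
time: 19.98
tcp_pos: [0.5031, -0.2371, 0.043]
tool_rot: [0.468, 2.923, -0.043]
ft_force: [11.2, -3.4, -2.0]
finger_gap: 0.018
finger_force: 120.0
```

```bash
cat > st.py <<'E'
from h import *
import sys
o=bot.get_obs();print(o["time"],o["tcp_pos"],o["ft_force"],o["moment"],o["finger_gap"])
u=np.array([np.cos(np.radians(HY)),np.sin(np.radians(HY)),0]);Rr=R.from_rotvec(o["tool_rot"])
C=o["tcp_pos"]+Rr.apply(CO)-O; print("Fu",(o["ft_force"]@u).round(1),"col cx,cy,cz",C@u,C@[-u[1],u[0],0],C[2],"tilt",np.degrees(np.arcsin(-Rr.as_matrix()[2,0])))
a=[float(x) for x in sys.argv[1:]]
for i in range(0,len(a),3): colgoal(*a[i:i+3])
E
python3 st.py -.0125 .0565 10 -.0125 .0495 5 -.0125 .043 0
```

```text
19.975 [ 0.5031 -0.2371  0.043 ] [11.2156 -3.4459 -2.0392] [-0.4734 -1.9058 -0.0574] 0.0179702490615546
Fu 11.7 col cx,cy,cz -0.011081401612770226 -0.000231609045327685 0.05600832084006302 tilt 10.47762064207032
-0.0125 0.0565 10.0 tcp [ 0.5018 -0.2364  0.0435] d [ 1.4  0.2 -0.8] a [0.02 0.48 0.1 ]
-0.0125 0.0495 5.0 tcp [ 0.5007 -0.2361  0.0364] d [3.8 0.2 6. ] a [0.01 5.48 0.1 ]
-0.0125 0.043 0.0 tcp [ 0.4996 -0.2357  0.03  ] d [ 6.1  0.2 12.1] a [ 0.01 10.48  0.1 ]
```

>>> carry_out --motion '[{"grip": 0.15,"dx": 2,"dy": 0,"dz": 2.5,"ax": 0,"ay": 2.5,"az": 0},{"grip": 0.15,"dx": 4,"dy": 0,"dz": 6,"ax": 0,"ay": 5.3,"az": 0},{"grip": 0.15,"dx": 5,"dy": 0,"dz": 9,"ax": 0,"ay": 8,"az": 0},{"grip": 0.15,"dx": 6,"dy": 0,"dz": 12,"ax": 0,"ay": 10.5,"az": 0},{"grip": 0.15,"dx": 6,"dy": 0,"dz": 12,"ax": 0,"ay": 10.5,"az": 0}]'

```text
time: 20.6
tcp_pos: [0.4999, -0.236, 0.0293]
tool_rot: [0.497, 3.102, 0.0]
ft_force: [11.7, -2.5, -3.7]
finger_gap: 0.0184
finger_force: 120.0
```

```bash
python3 st.py -.0125 .0415 0 -.0125 .0395 0
```

```text
20.6 [ 0.4999 -0.236   0.0293] [11.7279 -2.4904 -3.6523] [-0.6578 -2.3901 -0.0778] 0.018437284558908102
Fu 11.9 col cx,cy,cz -0.012063183430226306 -0.00019465823503609639 0.042310372405066 tilt 0.01237457151780982
-0.0125 0.0415 0.0 tcp [ 0.4996 -0.2357  0.0285] d [0.4 0.2 0.8] a [0.01 0.01 0.09]
-0.0125 0.0395 0.0 tcp [ 0.4996 -0.2357  0.0265] d [0.4 0.2 2.8] a [0.01 0.01 0.09]
```

>>> carry_out --motion '[{"grip": 0.15,"dx": 0,"dy": 0,"dz": 1.2,"ax": 0,"ay": 0,"az": 0},{"grip": 0.15,"dx": 0,"dy": 0,"dz": 2,"ax": 0,"ay": 0,"az": 0},{"grip": 0.15,"dx": 0,"dy": 0,"dz": 2,"ax": 0,"ay": 0,"az": 0},{"grip": 0.15,"dx": -3,"dy": 0,"dz": 2,"ax": 0,"ay": 0,"az": 0},{"grip": 0.15,"dx": -6,"dy": 0,"dz": 2,"ax": 0,"ay": 0,"az": 0},{"grip": 0.15,"dx": -9,"dy": 0,"dz": 2,"ax": 0,"ay": 0,"az": 0},{"grip": 0.15,"dx": -9,"dy": 0,"dz": 2,"ax": 0,"ay": 0,"az": 0}]'

```text
time: 21.48
tcp_pos: [0.5075, -0.2386, 0.0282]
tool_rot: [0.497, 3.102, -0.001]
ft_force: [8.6, -2.3, 2.2]
finger_gap: 0.0182
finger_force: 120.4
```

```bash
python3 st.py 0 .0400 0
```

```text
21.475 [ 0.5075 -0.2386  0.0282] [ 8.5562 -2.3104  2.1853] [-0.4147 -1.5669 -0.0483] 0.018239025636744958
Fu 8.8 col cx,cy,cz -0.004093386121714272 -0.0002692231370451329 0.041190753305104355 tilt 0.02577743068219247
0.0 0.04 0.0 tcp [ 0.5115 -0.2396  0.027 ] d [-4.1  0.3  1.2] a [-0.02  0.03  0.08]
```

>>> carry_out --motion '[{"grip": 0.15,"dx": -2,"dy": 0,"dz": 0,"ax": 0,"ay": 0,"az": 0},{"grip": 0.15,"dx": -4,"dy": 0,"dz": 0,"ax": 0,"ay": 0,"az": 0},{"grip": 0.15,"dx": -5.5,"dy": 0,"dz": 0,"ax": 0,"ay": 0,"az": 0},{"grip": 0.15,"dx": -5.5,"dy": 0,"dz": 0,"ax": 0,"ay": 0,"az": 0}]'

```text
time: 21.98
tcp_pos: [0.5111, -0.2399, 0.0274]
tool_rot: [-0.497, -3.099, -0.0]
ft_force: [6.4, -2.4, 3.1]
finger_gap: 0.0183
finger_force: 120.6
```

```bash
python3 st.py
```

```text
21.975 [ 0.5111 -0.2399  0.0274] [ 6.4221 -2.3926  3.0714] [-0.4105 -1.2549  0.0676] 0.018339396403197254
Fu 6.8 col cx,cy,cz -0.0002682214927020361 -0.0003211548690728075 0.04038024309668251 tilt -0.15741123482905842
```

>>> carry_out --motion '[{"grip": 0.15,"dx": -1,"dy": 0,"dz": 0,"ax": 0,"ay": 0,"az": 0},{"grip": 0.15,"dx": -2,"dy": 0,"dz": 0,"ax": 0,"ay": 0,"az": 0},{"grip": 0.15,"dx": -2.5,"dy": 0,"dz": 0,"ax": 0,"ay": 0,"az": 0},{"grip": 0.15,"dx": -2.5,"dy": 0,"dz": 0,"ax": 0,"ay": 0,"az": 0}]'

```text
time: 22.48
tcp_pos: [0.511, -0.2398, 0.027]
tool_rot: [-0.497, -3.095, -0.001]
ft_force: [-1.6, -0.6, 9.8]
finger_gap: 0.0185
finger_force: 121.6
```

```bash
python3 st.py
```

```text
22.475 [ 0.511  -0.2398  0.027 ] [-1.646  -0.6062  9.7581] [-0.0287  0.0178 -0.0802] 0.0185219543614469
Fu -1.4 col cx,cy,cz -0.0002624019809124358 -0.00032679270099479163 0.040028000223019264 tilt -0.4181328244838202
```

>>> carry_out --motion '[{"grip": 0.15,"dx": -1,"dy": 0,"dz": -0.3,"ax": 0,"ay": 0,"az": 0},{"grip": 0.15,"dx": -2,"dy": 0,"dz": -0.5,"ax": 0,"ay": 0,"az": 0},{"grip": 0.15,"dx": -2,"dy": 0,"dz": -0.5,"ax": 0,"ay": 0,"az": 0}]'

```text
time: 22.85
tcp_pos: [0.5117, -0.24, 0.027]
tool_rot: [-0.496, -3.092, -0.002]
ft_force: [-3.0, 0.5, 9.9]
finger_gap: 0.0182
finger_force: 121.8
```

```bash
python3 st.py
```

```text
22.85 [ 0.5117 -0.24    0.027 ] [-3.0322  0.4812  9.857 ] [ 0.1496  0.6401 -0.0679] 0.018152583593709293
Fu -3.0 col cx,cy,cz 0.00044854652432573124 -0.0002995370005251168 0.040019530274477286 tilt -0.5640904279271192
```

>>> carry_out --force 20 --motion '[{"grip": 0.15,"dx": 0,"dy": 0,"dz": 0,"ax": 0,"ay": 0,"az": 0},{"grip": 0.4,"dx": 0,"dy": 0,"dz": 0,"ax": 0,"ay": 0,"az": 0},{"grip": 0.6,"dx": 0,"dy": 0,"dz": 0,"ax": 0,"ay": 0,"az": 0},{"grip": 0.6,"dx": 0,"dy": 0,"dz": 0,"ax": 0,"ay": 0,"az": 0},{"grip": 0.6,"dx": 0,"dy": 0,"dz": -10,"ax": 0,"ay": 0,"az": 0},{"grip": 0.6,"dx": 0,"dy": 0,"dz": -30,"ax": 0,"ay": 0,"az": 0},{"grip": 0.6,"dx": 0,"dy": 0,"dz": -70,"ax": 0,"ay": 0,"az": 0},{"grip": 0.6,"dx": -20,"dy": 0,"dz": -110,"ax": 0,"ay": 0,"az": 0},{"grip": 0.6,"dx": -40,"dy": 0,"dz": -150,"ax": 0,"ay": 0,"az": 0},{"grip": 0.6,"dx": -40,"dy": 0,"dz": -150,"ax": 0,"ay": 0,"az": 0},{"grip": 0.6,"dx": -40,"dy": 0,"dz": -150,"ax": 0,"ay": 0,"az": 0}]'

```text
time: 24.22
tcp_pos: [0.5516, -0.2529, 0.1754]
tool_rot: [-0.496, -3.093, -0.002]
ft_force: [-0.1, -1.0, -1.1]
finger_gap: 0.0514
finger_force: 0.0
```

```bash
python3 - <<'E'
from h import *
c,im=look("w10"); c2,s=look("s10","side")
a=im[:,:,::-1];u=np.array([np.cos(np.radians(HY)),np.sin(np.radians(HY)),0])
p=[proj(c,O+u*x+np.array([0,0,.04])) for x in(-.13,.09)];print(p)
print("lip in",proj(c,O+u*.07+[0,0,.069]),"nut inner stop",proj(c,O+u*.051+[0,0,.055]),"nut inner plunger",proj(c,O-u*.051+[0,0,.055]))
y0,y1=int(max(0,min(q[1] for q in p)-10)),int(min(400,max(q[1] for q in p)+25))
cr=cv2.rotate(a[y0:y1,260:380],cv2.ROTATE_90_COUNTERCLOCKWISE);f=800/cr.shape[1]
print(y0,y1,f)
A=cv2.convertScaleAbs(cv2.resize(cr,(800,int(cr.shape[0]*f)),interpolation=cv2.INTER_CUBIC),alpha=1.4)
B=cv2.resize(s[100:360,210:460,::-1],(288,300))
o=np.zeros((min(600,A.shape[0]+300),800,3),np.uint8);o[:A.shape[0]]=A;h=o.shape[0]-A.shape[0];o[A.shape[0]:,:288]=B[:h]
cv2.imwrite("pics/c10.png",o)
E
```

```text
24.225 [ 0.5516 -0.2529  0.1754] qd 0.036 gap 0.0514
24.275 [ 0.5511 -0.2527  0.1748] qd 0.018 gap 0.0513
[array([319.7484, -23.0128]), array([319.2861, 232.5819])]
lip in [319.4361 224.9859] nut inner stop [319.4135 199.9637] nut inner plunger [319.6358  81.5168]
0 257 3.11284046692607
```

View pics/c10.png

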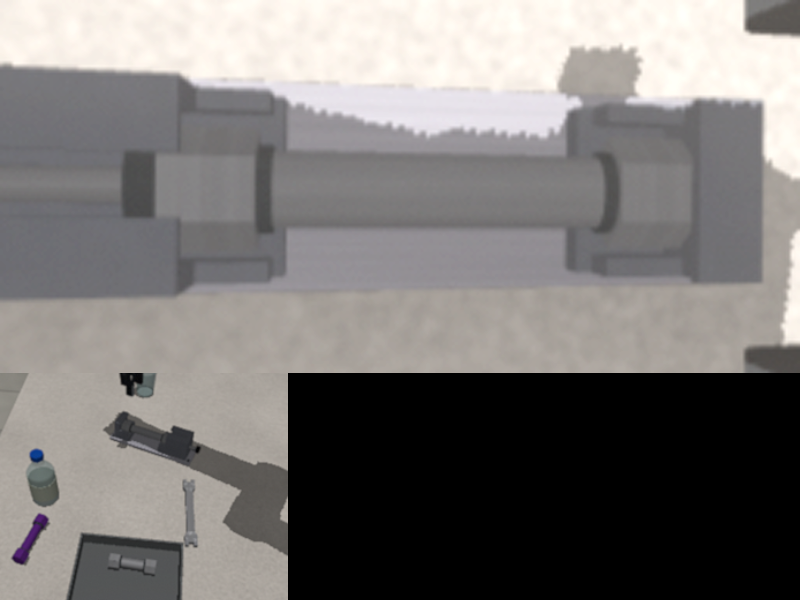

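The column lies level under the hood slot (disc at columns 123–155, nut behind it) and its right nut is under the lip at column 693. The spanner is flat on the bench, and the bottle is standing. I check the seating numerically against the holder's own edges.

```bash
python3 - <<'E'
from h import *
c=load("w10");u=np.array([np.cos(np.radians(HY)),np.sin(np.radians(HY)),0])
q=lambda x,z:proj(c,O+u*x+np.array([0,0,z]))[1]
print("pred: hood edge",q(-.067,.074),"lip",q(.07,.069),"stop out",q(.09,.069))
for d in(0,-.002,-.004): print(d,"disc face",q(-.075+d,.054),"nutP in",q(-.051+d,.055),"nutS in",q(.051+d,.055))
g=cv2.imread("pics/w10.png").astype(int).mean(2).astype(int)
print([(r,g[r,318]) for r in range(36,56)]);print([(r,g[r,318]) for r in range(190,250)]);print([(r,g[r,295]) for r in range(50,66)])
E
```

```text
pred: hood edge 56.60666559585388 lip 224.98590921103101 stop out 245.41833572929733
0 disc face 49.70300704408877 nutP in 81.51683596877275 nutS in 199.96374857256893
-0.002 disc face 46.96182630596657 nutP in 78.91476813543169 nutS in 197.8816991370655
-0.004 disc face 44.207612560230814 nutP in 76.30062485164324 nutS in 195.79100992305254
[(36, np.int64(84)), (37, np.int64(84)), (38, np.int64(80)), (39, np.int64(62)), (40, np.int64(56)), (41, np.int64(56)), (42, np.int64(55)), (43, np.int64(56)), (44, np.int64(55)), (45, np.int64(54)), (46, np.int64(55)), (47, np.int64(56)), (48, np.int64(56)), (49, np.int64(68)), (50, np.int64(91)), (51, np.int64(94)), (52, np.int64(94)), (53, np.int64(94)), (54, np.int64(94)), (55, np.int64(95))]
[(190, np.int64(89)), (191, np.int64(89)), (192, np.int64(89)), (193, np.int64(88)), (194, np.int64(72)), (195, np.int64(60)), (196, np.int64(58)), (197, np.int64(59)), (198, np.int64(62)), (199, np.int64(78)), (200, np.int64(89)), (201, np.int64(92)), (202, np.int64(91)), (203, np.int64(91)), (204, np.int64(91)), (205, np.int64(91)), (206, np.int64(91)
[... 531 characters left out ...]
2, np.int64(81)), (233, np.int64(82)), (234, np.int64(83)), (235, np.int64(83)), (236, np.int64(83)), (237, np.int64(83)), (238, np.int64(83)), (239, np.int64(83)), (240, np.int64(83)), (241, np.int64(84)), (242, np.int64(83)), (243, np.int64(82)), (244, np.int64(87)), (245, np.int64(107)), (246, np.int64(114)), (247, np.int64(114)), (248, np.int64(114)), (249, np.int64(114))]
[(50, np.int64(80)), (51, np.int64(79)), (52, np.int64(79)), (53, np.int64(79)), (54, np.int64(79)), (55, np.int64(78)), (56, np.int64(73)), (57, np.int64(63)), (58, np.int64(63)), (59, np.int64(63)), (60, np.int64(63)), (61, np.int64(64)), (62, np.int64(69)), (63, np.int64(74)), (64, np.int64(74)), (65, np.int64(74))]
```

All edges agree with the fully home position to within about 0.5 mm: hood 56.5, lip 224.5, plunger face 49.2 and nut 199.2. I hand in.

```bash
python3 -c "
from rig import bot
print(bot.finish_job())"
```

```text
the job is handed in; nothing more can be done
None
```

I laid the spanner flat on the bench and loaded the long column under the hood and lip, within about 0.5 mm of fully home against the stop by the last picture; the gripper let go of everything, the two shorter columns stayed in the bin, and I handed the job in at about 24 s, with no verdict shown.

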